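# Swap the spent cell in the sprung bay of a cell analyser

### The job

The fat cell in the two-bay cell analyser is spent: take it out and lay it in the empty middle groove of the cell tray. Then load the fresh fat cell from the tray into the bay you have just emptied, pushing the sprung slider back to make room and letting the cell down between slider and fixed contact, so that it lies fully home, button end against the fixed contact and slider closed up on its flat end. Leave the slim cells where they lie and do not disturb anything else on the bench.

Things in the scene. Friction and masses are not known exactly. Their poses are not given: they have to be found in the camera images.
- analyser: Two-bay cell analyser, grey case 190 (x) x 164 (y) mm, fixed; place and yaw vary. Origin: middle of its underside, at bench height. x runs from the sloped display panel (-x end) to the fixed contacts (+x end), z up. Flat deck 40 mm above the bench; bay 0 runs along x on the line y = +36 mm, bay 1 on y = -36 mm. No walls beside or between the bays; a sprung slider at each bay's -x end.
- slider0 (a joint): Travel (m) of bay 0's sprung slider along the analyser's -x. 0 = rest (its face 44 mm from the fixed contact), 0.026 with a 70 mm cell loaded, 0.034 = stop. Smooth (friction about 0.2 on a cell). A spring pushes it towards the fixed contact: 3.6 N at 0, 6.7 N at 0.026, 7.7 N at the stop. Springs shut when freed.
- slider1 (a joint): The same for the sprung slider of bay 1.
- slider0_face (a point): Middle of bay 0's slider face (it bears on a cell's flat end), 68 mm above the bench, moving with the slider; axes as the analyser's. Black head 26 mm wide in y, 9 mm thick in x, top 80 mm above the bench (18 mm higher than the fixed end block); below 52 mm only a 9 mm wide steel blade, which passes between the saddles.
- slider1_face (a point): The same on bay 1's slider.
- bay0_seat (a point): Fixed point: centre of a fat cell fully home in bay 0 (button to +x), 60.6 mm above the bench, 35 mm in -x from the fixed contact's face. The fixed end block behind that face is 40 mm wide in y, 14 mm in x, top 62 mm above the bench; behind it nothing is higher. V saddles 5 mm long at 24 mm to +x and 20 mm to -x of here, within 18 mm of the bay's line, tops 52 mm above the bench.
- bay1_seat (a point): The same point for bay 1, with the same parts round it. Both seats are 30 mm in +x from the analyser's origin, at y = +36 and -36 mm. Axes of both as the analyser's.
- tray: White cell tray, 96 (x) x 206 (y) mm, fixed; place and yaw vary. Origin: middle of its underside. Base 8 mm thick, rim 18 mm high. Three grooves along x at y = -68, 0, +68 mm, each of two V saddles (at x = -22 and +22 mm, within 18 mm of the groove's line, tops 19 mm above the bench). Middle groove empty; fresh cell in one outer groove, a slim cell in the other, buttons to +x.
- groove_middle (a point): Where the centre of a fat cell is when it lies in the tray's middle groove: over the tray's origin, 27.6 mm above the bench. Axes as the tray's. Either end may point either way.
- spent: The spent fat cell: grey sleeved cylinder 32 mm in diameter, 70 mm long over all, about 145 g, starting in one of the two bays (which one varies). Origin: its centre. x: along its axis towards the button end. It may roll about x.
- fresh: The fresh fat cell, the same in shape, size and colour: 32 mm diameter, 70 mm long over all, about 145 g; starts in an outer groove of the tray, centre 27.6 mm above the bench. Origin: 35 mm from either end, on the axis. x: along its axis towards the button end (steel button 10 mm in diameter, 2 mm proud; the other end is flat).
- fresh_nub (a point): The outer face of the fresh cell's button, 35 mm from its origin along its x.
- slim_a: Slim cell, grey, 21 mm diameter, 70 mm long, in the analyser's other bay: stays. Origin: its centre, 52.8 mm above the bench; x to its button end.
- slim_b: Slim cell, grey, 21 mm diameter, 70 mm long, in the tray's other outer groove: stays. Origin: its centre, 19.8 mm above the bench.
- stamp: Bystander between tray and analyser: upright hand stamp with a black ball handle, 46 x 32 mm, 89 mm high. Origin under its centre.
- motor: Bystander near the robot: small geared motor lying on the bench, 112 mm long along its x, 44 mm high. Origin under its middle.
- spool: Bystander on the far side: solder spool standing on its flange, 62 mm diameter, 48 mm high. Origin under its centre.
- bracket: Bystander at the left: dark steel bearing bracket, foot 70 x 50 mm, 66 mm high. Origin under its centre.
- solvent: Bystander at the right: white plastic bottle, 52 mm diameter, 150 mm high. Origin under its centre.
- driver: Bystander at the left near the robot: black-handled screwdriver, 170 mm long along its x, 26 mm thick. Origin under its middle.
There are look-alikes about, which are no part of the job. What is shaped like the fresh but green or yellow is not meant.

How it is judged (in metres and radians):
At the end, for the whole second after the job is handed in: Fresh cell home: centre within 2.5 mm along, 4 mm across, 3.5 mm in height (button too) of the seat, 0.06 rad, button to the fixed contact, slider on it (0.0235 to 0.0285). Spent cell in the middle groove (12 mm along, 4 mm across and up, 0.12 rad). Slim cells within 6 and 10 mm. All at rest (((x of fresh in the frame of bay0_seat between -0.0025 and 0.0025 m and y of fresh in the frame of bay0_seat between -0.004 and 0.004 m and z of fresh in the frame of bay0_seat between -0.0035 and 0.0035 m and x of fresh_nub in the frame of bay0_seat above 0.025 m and z of fresh_nub in the frame of bay0_seat between -0.0035 and 0.0035 m and angle between the x axis of fresh and the x axis of analyser, either way round below 0.06 rad and value of joint slider0 between 0.0235 and 0.0285 m) or (x of fresh in the frame of bay1_seat between -0.0025 and 0.0025 m and y of fresh in the frame of bay1_seat between -0.004 and 0.004 m and z of fresh in the frame of bay1_seat between -0.0035 and 0.0035 m and x of fresh_nub in the frame of bay1_seat above 0.025 m and z of fresh_nub in the frame of bay1_seat between -0.0035 and 0.0035 m and angle between the x axis of fresh and the x axis of analyser, either way round below 0.06 rad and value of joint slider1 between 0.0235 and 0.0285 m)) and x of spent in the frame of groove_middle between -0.012 and 0.012 m and y of spent in the frame of groove_middle between -0.004 and 0.004 m and z of spent in the frame of groove_middle between -0.004 and 0.004 m and angle between the x axis of spent and the x axis of tray, either way round below 0.12 rad and distance of slim_a from where it was at the start of the episode below 0.006 m and distance of slim_b from where it was at the start of the episode below 0.01 m and linear speed of each of fresh, spent below 0.02 m/s); the robot touches nothing.
It fails at once if a slim cell is knocked out of its place (distance of slim_a from where it was at the start of the episode above 0.02 m or distance of slim_b from where it was at the start of the episode above 0.025 m).
It fails at once if another thing on the bench is disturbed (moved by more than 30 mm or tipped) (distance of any of stamp, motor, spool, bracket, solvent, driver from where it was at the start of the episode above 0.03 m or angle between any of stamp, spool, bracket, solvent's own z axis and vertical above 0.5 rad).
It also fails if it takes over 69 s, if anything falls off the work surface, if the arm or the gripper's body presses on something with over 40 N, if the wrist force passes 120 N, or if a joint passes its speed limit or range.

### The arm

A 6-joint arm with a two-finger parallel gripper is mounted at the origin on the work surface. World frame = base frame: x ahead of the robot, y to its left, z up, the work surface at z = 0. Lengths are in mm, angles in degrees, forces in N, time in s.
With the tool pointing down it reaches from about 350 to 850 mm from the base axis. Payload 8.1 kg.
Tool frame: the origin (TCP) lies at the very end of the fingers, on their centre line; the grasp point (between the pads) lies 19 mm behind it; z points along the fingers, y is the line along which they close (so a half turn about z gives the same grasp; the last joint's range is limited). The gripper opens to 85 mm and grips with 20 to 120 N. Pads are 22 mm wide; open, the fingers measure 114 mm over their backs; the gripper's body (76 mm by 85 mm) begins 54 mm behind the grasp point. The pads swing forward as they close: fully open they stand 13 mm farther back than shut.
Start: joints at [63.69, 7.471, 85.268, -0, 87.261, -4.893], TCP at [219.073, 558.581, 231.292] pointing down, gripper open.
Joint ranges: [-169.43, 169.43], [-51.17, 129.36], [1.28, 143.12], [-76.62, 256.62], [0, 156.53], [-152.29, 152.29]. Speed limits (degrees/s): [136.94, 136.94, 159.86, 180, 180, 180].

### API

Orientations are given as [roll, pitch, yaw] about the fixed x, y, z axes, in that order (R = Rz(yaw) Ry(pitch) Rx(roll)).
In Python, from bench import sense, eyes, job, models gives the robot as it stands. The module is installed in compiled form; this text tells all that it offers.
- The arm moves only by the tool apply_moves, never from a script. Its argument "rows" is a list of rows, each a list of 6 numbers: the shift along the tool's x, y, z in mm, then the turn, a rotation vector about the tool's x, y, z in rad. In form: [[dx, dy, dz, rx, ry, rz], ...]. A call has exactly 5 rows; each row shifts and turns the commanded pose from where the row before left it, along the tool's axes as they then stand; what a row does not reach is not made up. A row lasts 1/8 s, in which the tool goes at most 62.5 mm and 10.7 degrees, less where a joint would pass 70% of its speed; a pose out of reach is approached as far as the arm can. A call is refused whole if a number of a shift passes 62.5 or a number of a turn 0.188, either way. A call with a gripper value outside its range is refused whole. "fingers" is the finger opening in mm, from 0 to 85.4, set as the call begins (left out, the last holds). The fingers move at their own pace and stop on an object; "grip_force" is the grip in N (left out, the last holds). Time passes only in rows, so rows that do not move let the fingers close, or fill a call up. It gives the time, the measured TCP pose, the force, the opening and the grip force at its end, in the units of the state.
- sense(): the state, without advancing time (a new reading comes with each control period).
- eyes.snapshot(name): name is "side" or "top" or "wrist"; returns (picture, depth): 420x560x3 uint8, red, green, blue; 420x560 float32, mm along the optical axis (not along the pixel's ray), 0 where there is no reading.
- eyes.get_calibration(name): a dict with "intrinsics" (3x3 intrinsics, pixels), "R" (3x3) and "t" (3): a world point X has camera coordinates R X + t; the wrist camera has in their place "mount" (4x4, takes a point from camera to tool coordinates, whose origin is the TCP and whose axes are the flange's). Camera axes: x right, y down, z forward; pixel columns grow to the right and rows downward; lengths in mm; the calibration is good to about 2 mm. A picture is of the moment at which its call begins: read the wrist's pose just before it. get_calibration takes no time and is no camera call.
- job.hand_in(): hands the job in; it is judged then, once.
Trained networks look in the newest picture that a camera, given by its name, has taken for a name from the list of things; names that differ only in an ending like _2 or _b are one class to them, and where a whole thing is asked for, a point or a joint stands for the part that bears it (a point fixed in the world has none). Each returns a list of dicts, best first, with "confidence" (0 to 1); they miss things now and then, are a little off and sometimes report something else, mostly with a low value. They report only what shows in the picture. A call takes as long as a camera call. They do not tell look-alikes from the thing itself.
- models.boxes_of(name, camera): "xyz" ([x, y, z] in mm, in world coordinates, good to about 4 mm: the middle of the surface that is visible of it).
- models.cut_out(name, camera): "pixels" (420x560 bool, what is visible of it).
- models.place_of(name, camera): "xyz" ([x, y, z] in mm, in world coordinates, good to about 4 mm: a listed point, or the origin of a listed thing).
The state is a dict: "time": time; "joint_pos": joint angles; "qd": joint speeds; "joint_efforts": joint torques, N m; "tool_pos": TCP position; "tcp_rot": TCP orientation; "ft_force": force on the tool from outside, world axes, zero at the start; "wrist_torque": the same for the moment, N m; "finger_gap": finger opening in mm; "grip_force": force on a finger pad.
Only numpy, scipy, OpenCV 4.12 (cv2) and the standard library are available. Lean on these libraries where they do the work, as an engineer would, in place of code of your own. Each camera call takes 0.05 s, during which the arm holds its last target. There are 200 camera calls.

## Working session

There is one attempt and no reset: what is moved stays moved. The work goes in short steps, Python scripts to look and compute and a tool call to move; the robot and the scene stay as the last step left them, time stands still between calls to the robot, and variables do not carry over. Pictures are saved under pics/ and viewed, at most 10 in all, crops included, and the job is handed in when it is done.

Besides the shell and the picture viewer there is one more tool, called as name(argument=value, ...), one argument or row to a line, values as JSON. apply_moves: Moves the arm, as the interface text tells. Its arguments: {"type":"object","properties":{"rows":{"type":"array"},"fingers":{"type":"number"},"grip_force":{"type":"number"}},"required":["rows"]}

```bash
mkdir -p pics; cat > h.py <<'E'
from bench import sense, eyes, job, models
import numpy as np, cv2
from scipy.spatial.transform import Rotation as Ro
def cam(n):
    s=sense(); p,d=eyes.snapshot(n); c=eyes.get_calibration(n); K=np.array(c["intrinsics"])
    if n=="wrist":
        M=np.array(c["mount"]); T=np.eye(4); T[:3,:3]=Ro.from_euler('xyz',s["tcp_rot"],degrees=True).as_matrix(); T[:3,3]=s["tool_pos"]
        W=T@M
    else:
        W=np.eye(4); R=np.array(c["R"]); W[:3,:3]=R.T; W[:3,3]=-R.T@np.array(c["t"])
    v,u=np.mgrid[0:420,0:560]
    P=np.stack([(u-K[0,2])/K[0,0]*d,(v-K[1,2])/K[1,1]*d,d],-1)@W[:3,:3].T+W[:3,3]
    P[d==0]=np.nan
    return p,d,P
def save(p,name): cv2.imwrite("pics/"+name,p[...,::-1])
E
python3 - <<'E'
from h import *
s=sense(); print(s)
p,d,P=cam("top"); save(p,"top.png"); np.save("topP.npy",P)
for n in ["analyser","tray","spent","fresh","fresh_nub","slim_a","slim_b","bay0_seat","bay1_seat","groove_middle","slider0_face","slider1_face","stamp","motor","spool","bracket","solvent","driver"]:
    r=models.place_of(n,"top"); print(n,[(np.round(x["xyz"]).tolist(),round(x["confidence"],2)) for x in r[:4]])
print(eyes.get_calibration("wrist")["mount"],eyes.get_calibration("wrist")["intrinsics"])
E
```

```text
{'time': 0.0, 'joint_pos': array([ 6.36902469e+01,  7.51573179e+00,  8.53314150e+01,  1.12447942e-04,
        8.72606054e+01, -4.89074377e+00]), 'qd': array([ 0.01841509, -0.00794571, -0.05476313, -0.09955159,  0.00846339,
       -0.04903867]), 'joint_efforts': array([ 3.70067301e-04, -5.69380903e+01, -5.00552952e+01, -3.35176810e-04,
        1.46002381e-02,  7.05171004e-06]), 'tool_pos': array([218.81796914, 558.07372288, 230.21745623]), 'tcp_rot': array([-1.79892650e+02, -9.29841056e-03,  1.58580977e+02]), 'ft_force': array([ 0.00494299, -0.18157528, -0.72319353]), 'wrist_torque': array([ 0.00997883,  0.01767485, -0.01388757]), 'grip_force': 0.0, 'finger_gap': 85.1003990096905}
analyser [([564.0, -224.0, -0.0], 0.88), ([353.0, 366.0, 2.0], 0.65), ([576.0, 193.0, 27.0], 0.29)]
tray [([531.0, 247.0, 1.0], 0.77)]
spent [([580.0, -265.0, 62.0], 0.53), ([570.0, -188.0, 64.0], 0.31)]
fresh [([496.0, 41.0, 15.0], 0.87), ([576.0, 192.0, 28.0], 0.68), ([710.0, 244.0, 17.0], 0.53)]
fresh_nub [([598.0, 213.0, 31.0], 0.76), ([496.0, 78.0, 19.0], 0.63), ([743.0, 226.0, 17.0], 0.61)]
slim_a [([4
[... 509 characters left out ...]
-223.0, 1.0], 0.45)]
stamp [([622.0, 13.0, -1.0], 0.72)]
motor [([371.0, -8.0, -1.0], 0.95), ([550.0, -258.0, 67.0], 0.19)]
spool [([718.0, 20.0, 1.0], 0.58), ([535.0, 246.0, -0.0], 0.57)]
bracket [([513.0, 456.0, 1.0], 0.58)]
solvent [([453.0, -458.0, -4.0], 0.89)]
driver [([353.0, 363.0, -2.0], 0.88)]
[[-6.18505347e-04 -9.64746120e-01 -2.63181574e-01  6.69826797e+01]
 [ 9.99999749e-01 -6.87935958e-04  1.71662301e-04 -4.13020367e-01]
 [-3.46662607e-04 -2.63181402e-01  9.64746303e-01 -1.43334289e+02]
 [ 0.00000000e+00  0.00000000e+00  0.00000000e+00  1.00000000e+00]] [[376.98146701   0.         276.89060717]
 [  0.         376.98146701 213.09865513]
 [  0.           0.           1.        ]]
```

View pics/top.png

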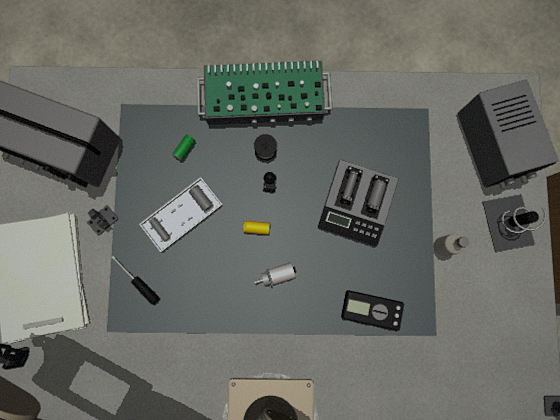

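```bash
python3 - <<'E'
from h import *
p=cv2.imread("pics/top.png"); P=np.load("topP.npy")
a=cv2.resize(p[155:250,310:405],(400,400),interpolation=cv2.INTER_CUBIC)
b=cv2.resize(p[170:265,130:225],(400,400),interpolation=cv2.INTER_CUBIC)
cv2.imwrite("pics/crop.png",np.hstack([a,b]))
for u,v in [(350,186),(376,193),(201,199),(158,230)]:
    w=P[v-8:v+9,u-8:u+9].reshape(-1,3); print((u,v),np.nanpercentile(w[:,2],[50,80,90,97,100]).round(1))
# tray rectangle / analyser rect from heights
for nm,(c,r,lo,hi) in dict(an=((564,-224),150,33,100),tr=((531,247),140,5,60)).items():
    m=(np.hypot(P[...,0]-c[0],P[...,1]-c[1])<r)&(P[...,2]>lo)&(P[...,2]<hi)
    q=P[m][:,:2].astype(np.float32); print(nm,cv2.minAreaRect(q))
E
```

```text
(350, 186) [51.8 61.8 63.6 65.5 66.8]
(376, 193) [71.5 75.9 77.1 78.9 81.9]
(201, 199) [38.5 42.3 43.8 46.2 48.4]
(158, 230) [21.7 28.8 30.4 32.7 35.9]
an ((566.8079223632812, -228.26380920410156), (164.42263793945312, 190.20948791503906), 72.20889282226562)
tr ((535.273681640625, 249.79620361328125), (262.0011901855469, 274.0046081542969), 27.3758602142334)
```

View pics/crop.png

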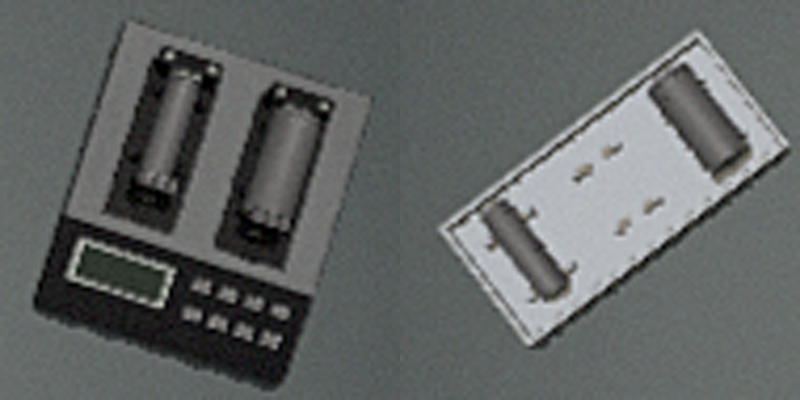

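```bash
cat >> h.py <<'E'
def plan(wps,start=None):
    """wps: (x,y,z,yaw,nrows); prints tool-frame rows, tool down"""
    s=sense(); p=np.array(s["tool_pos"]); y=s["tcp_rot"][2]
    R=Ro.from_euler('xyz',s["tcp_rot"],degrees=True)
    if start is not None: p=np.array(start[:3],float); y=start[3]; R=Ro.from_euler('xyz',[180,0,y],degrees=True)
    for x1,y1,z1,yw,n in wps:
        dy=(yw-y+180)%360-180; t=np.array([x1,y1,z1],float); st=(t-p)/n
        Rt=Ro.from_euler('xyz',[180,0,yw],degrees=True); rv=(R.inv()*Rt).as_rotvec()/n
        rows=[]
        for i in range(n):
            rows.append([*(R.inv().apply(st)).round(1).tolist(),*rv.round(4).tolist()]); R=R*Ro.from_rotvec(rv)
        p=t;y=yw;R=Rt
        print((x1,y1,z1,yw)); [print("  ",r) for r in rows]
def st():
    s=sense(); print(round(s["time"],2),s["tool_pos"].round(1),s["tcp_rot"].round(2),s["ft_force"].round(1),round(s["finger_gap"],1),round(s["grip_force"],1))
E
python3 -c "
from h import *
plan([(520,260,230,162,10),(570,-225,240,162,15)])"
```

```text
(520, 260, 230, 162)
   [-38.9, -16.8, 0.1, 0.0, -0.0, -0.006]
   [-38.8, -17.0, 0.1, 0.0, -0.0, -0.006]
   [-38.7, -17.3, 0.1, 0.0, -0.0, -0.006]
   [-38.6, -17.5, 0.1, 0.0, -0.0, -0.006]
   [-38.5, -17.7, 0.1, 0.0, -0.0, -0.006]
   [-38.4, -18.0, 0.1, 0.0, -0.0, -0.006]
   [-38.3, -18.2, 0.1, 0.0, -0.0, -0.006]
   [-38.2, -18.4, 0.1, 0.0, -0.0, -0.006]
   [-38.1, -18.6, 0.1, 0.0, -0.0, -0.006]
   [-38.0, -18.9, 0.1, 0.0, -0.0, -0.006]
(570, -225, 240, 162)
   [-13.2, -29.7, -0.7, 0.0, 0.0, 0.0]
   [-13.2, -29.7, -0.7, 0.0, 0.0, 0.0]
   [-13.2, -29.7, -0.7, 0.0, 0.0, 0.0]
   [-13.2, -29.7, -0.7, 0.0, 0.0, 0.0]
   [-13.2, -29.7, -0.7, 0.0, 0.0, 0.0]
   [-13.2, -29.7, -0.7, 0.0, 0.0, 0.0]
   [-13.2, -29.7, -0.7, 0.0, 0.0, 0.0]
   [-13.2, -29.7, -0.7, 0.0, 0.0, 0.0]
   [-13.2, -29.7, -0.7, 0.0, 0.0, 0.0]
   [-13.2, -29.7, -0.7, 0.0, 0.0, 0.0]
   [-13.2, -29.7, -0.7, 0.0, 0.0, 0.0]
   [-13.2, -29.7, -0.7, 0.0, 0.0, 0.0]
   [-13.2, -29.7, -0.7, 0.0, 0.0, 0.0]
   [-13.2, -29.7, -0.7, 0.0, 0.0, 0.0]
   [-13.2, -29.7, -0.7, 0.0, 0.0, 0.0]
```

apply_moves(
  rows=[
    [-38.8, -17, 0, 0, 0, -0.006],
    [-38.8, -17, 0, 0, 0, -0.006],
    [-38.7, -17.3, 0, 0, 0, -0.006],
    [-38.6, -17.5, 0, 0, 0, -0.006],
    [-38.5, -17.7, 0, 0, 0, -0.006],
  ],
  fingers=85,
)

```text
time: 1.58
tool_pos: [370.2, 408.2, 231.4]
tcp_rot: [180.0, 0.0, 160.3]
ft_force: [0.5, 0.6, 0.8]
finger_gap: 85.2
grip_force: 0.0
```

apply_moves(
  rows=[
    [-38.4, -18, 0, 0, 0, -0.006],
    [-38.3, -18.2, 0, 0, 0, -0.006],
    [-38.2, -18.4, 0, 0, 0, -0.006],
    [-38.1, -18.6, 0, 0, 0, -0.006],
    [-38, -19, 0, 0, 0, -0.006],
  ],
)

```text
time: 2.2
tool_pos: [520.8, 258.8, 231.4]
tcp_rot: [180.0, 0.0, 162.0]
ft_force: [0.3, 0.4, 0.4]
finger_gap: 84.9
grip_force: 0.0
```

```bash
python3 - <<'E'
from h import *
st()
p,d,P=cam("wrist"); save(p,"w1.png"); np.savez("w1.npz",P=P,p=p)
for n in ["fresh","fresh_nub","groove_middle","tray","slim_b"]:
    r=models.place_of(n,"wrist"); print(n,[(np.round(x["xyz"],1).tolist(),round(x["confidence"],2)) for x in r[:4]])
m=(np.hypot(P[...,0]-533,P[...,1]-247)<130)&(P[...,2]>5)&(P[...,2]<60)&(p.min(-1)>110)
print(cv2.minAreaRect(P[m][:,:2].astype(np.float32)))
E
```

```text
2.2 [520.8 258.8 231.4] [1.7999e+02 1.0000e-02 1.6203e+02] [0.3 0.4 0.4] 84.9 0.0
fresh [([496.3, 44.2, 13.3], 0.8), ([570.7, 191.0, 33.7], 0.59)]
fresh_nub [([494.6, 78.3, 17.4], 0.95), ([602.9, 215.0, 26.9], 0.83), ([745.7, 226.8, 17.0], 0.8)]
groove_middle [([527.0, 245.1, 29.3], 0.78)]
tray [([529.0, 243.8, -1.5], 0.82)]
slim_b []
((529.6959228515625, 246.0596466064453), (96.12430572509766, 206.22508239746094), 39.23054885864258)
```

View pics/w1.png

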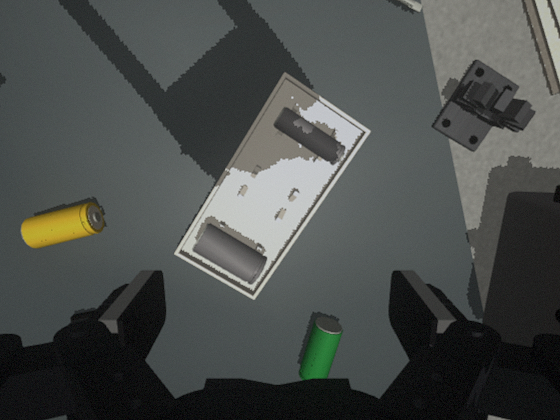

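apply_moves(
  rows=[
    [-13.2, -29.7, -0.7, 0, 0, 0],
    [-13.2, -29.7, -0.7, 0, 0, 0],
    [-13.2, -29.7, -0.7, 0, 0, 0],
    [-13.2, -29.7, -0.7, 0, 0, 0],
    [-13.2, -29.7, -0.7, 0, 0, 0],
  ],
)

```text
time: 3.12
tool_pos: [536.3, 98.6, 235.0]
tcp_rot: [180.0, 0.0, 162.1]
ft_force: [0.6, 0.0, 0.2]
finger_gap: 85.2
grip_force: 0.0
```

apply_moves(
  rows=[
    [-13.2, -29.7, -0.7, 0, 0, 0],
    [-13.2, -29.7, -0.7, 0, 0, 0],
    [-13.2, -29.7, -0.7, 0, 0, 0],
    [-13.2, -29.7, -0.7, 0, 0, 0],
    [-13.2, -29.7, -0.7, 0, 0, 0],
  ],
)

```text
time: 3.75
tool_pos: [553.7, -62.9, 238.5]
tcp_rot: [180.0, 0.0, 162.1]
ft_force: [0.3, -0.5, -0.0]
finger_gap: 85.1
grip_force: 0.0
```

apply_moves(
  rows=[
    [-13.2, -29.7, -0.7, 0, 0, 0],
    [-13.2, -29.7, -0.7, 0, 0, 0],
    [-13.2, -29.7, -0.7, 0, 0, 0],
    [-13.2, -29.7, -0.7, 0, 0, 0],
    [-13.2, -29.7, -0.7, 0, 0, 0],
  ],
)

```text
time: 4.38
tool_pos: [571.1, -224.5, 242.0]
tcp_rot: [180.0, 0.0, 162.1]
ft_force: [-0.2, -0.3, -0.3]
finger_gap: 84.7
grip_force: 0.0
```

```bash
python3 - <<'E'
from h import *
st()
p,d,P=cam("wrist"); save(p,"w2.png"); np.savez("w2.npz",P=P,p=p)
for n in ["spent","slider1_face","bay1_seat","analyser","slim_a"]:
    r=models.place_of(n,"wrist"); print(n,[(np.round(x["xyz"],1).tolist(),round(x["confidence"],2)) for x in r[:4]])
m=(np.hypot(P[...,0]-567,P[...,1]+228)<150)&(P[...,2]>33)&(P[...,2]<100)
print(cv2.minAreaRect(P[m][:,:2].astype(np.float32)))
E
```

```text
4.38 [ 571.1 -224.5  242. ] [1.7998e+02 1.0000e-02 1.6213e+02] [-0.2 -0.3 -0.3] 84.7 0.0
spent [([585.7, -267.5, 57.8], 0.59)]
slider1_face [([553.9, -259.3, 63.9], 0.57)]
bay1_seat []
analyser [([561.6, -224.9, 2.5], 0.55)]
slim_a [([603.9, -201.6, 56.9], 0.97), ([606.9, -198.9, 60.8], 0.58)]
((570.7388305664062, -227.15823364257812), (164.38331604003906, 178.8934326171875), 72.415283203125)
```

View pics/w2.png

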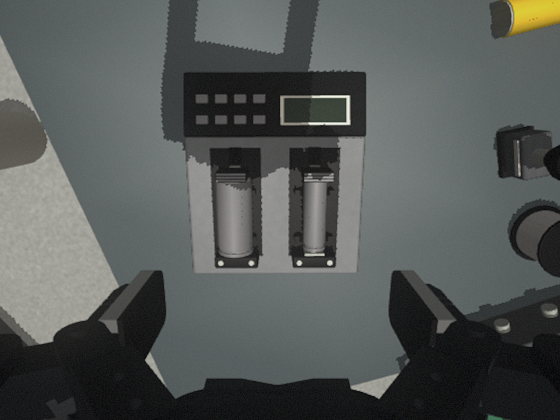

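```bash
cat >> h.py <<'E'
def fitcell(P,o,yaw,c,zc,r=16):
    """cell about centre c (frame coords) lying along frame x; report in frame"""
    a=np.radians(yaw); X=np.array([np.cos(a),np.sin(a)]); Y=np.array([-X[1],X[0]])
    q=P.reshape(-1,3); q=q[~np.isnan(q[:,0])]
    l=np.c_[(q[:,:2]-o)@X-c[0],(q[:,:2]-o)@Y-c[1],q[:,2]-zc]
    m=(abs(l[:,0])<55)&(abs(l[:,1])<22)&(l[:,2]>r*.45)&(l[:,2]<r*1.4)
    l=l[m]; b=l[abs(l[:,0])<22]
    from scipy.optimize import least_squares
    f=lambda t: np.hypot(b[:,1]-t[0]-t[1]*b[:,0],b[:,2]-t[2])-r
    t=least_squares(f,[0,0,0],loss='soft_l1').x
    h=np.histogram(l[:,0],bins=np.arange(-55,56,2.5))
    print("n",len(b),"y0 %.1f  dyaw %.2f deg z0 %.1f"%(t[0],np.degrees(t[1]),t[2])); print(list(zip(h[1][:-1].tolist(),h[0].tolist())))
    w=o+X*c[0]+Y*(c[1]+t[0]); print("centre world (x as guessed)",w.round(1))
E
python3 - <<'E'
from h import *
P=np.load("w2.npz")["P"]; o=np.array([565.4,-225.5])
fitcell(P,o,-17.6,(30,-36),60.6)
P=np.load("w1.npz")["P"]; o=np.array([529.7,246.1])
fitcell(P,o,39.2,(0,-68),27.6)
E
```

```text
n 1589 y0 0.0  dyaw -0.27 deg z0 0.6
[(-55.0, 0), (-52.5, 0), (-50.0, 0), (-47.5, 0), (-45.0, 116), (-42.5, 98), (-40.0, 96), (-37.5, 93), (-35.0, 54), (-32.5, 99), (-30.0, 103), (-27.5, 95), (-25.0, 96), (-22.5, 97), (-20.0, 91), (-17.5, 92), (-15.0, 94), (-12.5, 88), (-10.0, 97), (-7.5, 92), (-5.0, 93), (-2.5, 89), (0.0, 88), (2.5, 90), (5.0, 92), (7.5, 90), (10.0, 85), (12.5, 88), (15.0, 89), (17.5, 86), (20.0, 86), (22.5, 85), (25.0, 67), (27.5, 92), (30.0, 81), (32.5, 2), (35.0, 0), (37.5, 0), (40.0, 0), (42.5, 0), (45.0, 0), (47.5, 0), (50.0, 0), (52.5, 0)]
centre world (x as guessed) [ 583.1 -268.9]
n 1279 y0 0.0  dyaw 0.36 deg z0 0.7
[(-55.0, 0), (-52.5, 0), (-50.0, 0), (-47.5, 0), (-45.0, 0), (-42.5, 0), (-40.0, 0), (-37.5, 2), (-35.0, 69), (-32.5, 76), (-30.0, 75), (-27.5, 76), (-25.0, 76), (-22.5, 70), (-20.0, 76), (-17.5, 76), (-15.0, 69), (-12.5, 77), (-10.0, 70), (-7.5, 73), (-5.0, 76), (-2.5, 72), (0.0, 72), (2.5, 74), (5.0, 75), (7.5, 74), (10.0, 72), (12.5, 71), (15.0, 71), (17.5, 72), (20.0, 71), (22.5, 67), (25.0, 59), (27.5, 76), (30.0, 59), (32.5, 0), (35.0, 0), (37.5, 0), (40.0, 0), (42.5, 0), (45.0, 0), (47.5, 0), (50.0, 0), (52.5, 0)]
centre world (x as guessed) [572.7 193.4]
```

```bash
python3 - <<'E'
from h import *
plan([(585,-269.5,110,162.3,5),(585,-269.5,48,162.3,4)])
E
```

```text
(585, -269.5, 110, 162.3)
   [-5.5, -7.9, 26.4, 0.0001, -0.0, -0.0007]
   [-5.5, -7.9, 26.4, 0.0001, -0.0, -0.0007]
   [-5.5, -7.9, 26.4, 0.0001, -0.0, -0.0007]
   [-5.5, -7.9, 26.4, 0.0001, -0.0, -0.0007]
   [-5.5, -7.9, 26.4, 0.0001, -0.0, -0.0007]
(585, -269.5, 48, 162.3)
   [0.0, -0.0, 15.5, 0.0, 0.0, 0.0]
   [0.0, -0.0, 15.5, 0.0, 0.0, 0.0]
   [0.0, -0.0, 15.5, 0.0, 0.0, 0.0]
   [0.0, -0.0, 15.5, 0.0, 0.0, 0.0]
```

apply_moves(
  rows=[
    [-5.5, -7.9, 26.4, 0, 0, 0],
    [-5.5, -7.9, 26.4, 0, 0, 0],
    [-5.5, -7.9, 26.4, 0, 0, 0],
    [-5.5, -7.9, 26.4, 0, 0, -0.003],
    [-5.5, -7.9, 26.4, 0, 0, 0],
  ],
  fingers=50,
  grip_force=80,
)

```text
time: 5.3
tool_pos: [585.1, -269.7, 109.2]
tcp_rot: [180.0, 0.0, 162.3]
ft_force: [-0.2, 0.4, 0.2]
finger_gap: 50.4
grip_force: 0.0
```

apply_moves(
  rows=[
    [0, 0, 15, 0, 0, 0],
    [0, 0, 15, 0, 0, 0],
    [0, 0, 15, 0, 0, 0],
    [0, 0, 12, 0, 0, 0],
    [0, 0, 5, 0, 0, 0],
  ],
)

```text
time: 5.92
tool_pos: [584.3, -270.8, 46.9]
tcp_rot: [180.0, -0.1, 162.2]
ft_force: [-0.3, 1.6, 0.0]
finger_gap: 50.0
grip_force: 0.0
```

apply_moves(
  rows=[
    [0, 0, 0, 0, 0, 0],
    [0, 0, 0, 0, 0, 0],
    [0, 0, 0, 0, 0, 0],
    [0, 0, 0, 0, 0, 0],
    [0, 0, 0, 0, 0, 0],
  ],
  fingers=0,
  grip_force=80,
)

```text
time: 6.55
tool_pos: [585.1, -269.2, 48.2]
tcp_rot: [179.9, -0.0, 162.2]
ft_force: [0.0, 9.7, 0.5]
finger_gap: 29.5
grip_force: 79.0
```

apply_moves(
  rows=[
    [0, 0, 0, 0, 0, 0],
    [0, 0, -1, 0, 0, 0],
    [0, 0, -2, 0, 0, 0],
    [0, 0, -5, 0, 0, 0],
    [0, 0, -8, 0, 0, 0],
  ],
)

```text
time: 7.18
tool_pos: [586.0, -272.1, 65.0]
tcp_rot: [-180.0, 0.2, 162.2]
ft_force: [6.4, -0.9, -4.2]
finger_gap: 29.6
grip_force: 79.5
```

```bash
python3 - <<'E'
from h import *
st()
plan([(585,-269.5,155,162.3,4),(531.2,247.4,155,219.4,16),(531.2,247.4,60,219.4,5)],start=(585,-269.5,64,162.3))
E
```

```text
7.17 [ 586.  -272.1   65. ] [-179.95    0.2   162.18] [ 6.4 -0.9 -4.2] 29.6 79.5
(585, -269.5, 155, 162.3)
   [0.0, 0.0, -22.7, 0.0, 0.0, 0.0]
   [0.0, 0.0, -22.8, 0.0, 0.0, 0.0]
   [0.0, 0.0, -22.8, 0.0, 0.0, 0.0]
   [0.0, 0.0, -22.8, 0.0, 0.0, 0.0]
(531.2, 247.4, 155, 219.4)
   [13.0, 29.8, 0.0, -0.0, 0.0, -0.0623]
   [11.1, 30.5, 0.0, -0.0, 0.0, -0.0623]
   [9.2, 31.1, 0.0, -0.0, 0.0, -0.0623]
   [7.3, 31.7, 0.0, -0.0, 0.0, -0.0623]
   [5.3, 32.0, 0.0, -0.0, 0.0, -0.0623]
   [3.3, 32.3, 0.0, -0.0, 0.0, -0.0623]
   [1.3, 32.5, 0.0, -0.0, 0.0, -0.0623]
   [-0.8, 32.5, 0.0, -0.0, 0.0, -0.0623]
   [-2.8, 32.4, 0.0, -0.0, 0.0, -0.0623]
   [-4.8, 32.1, 0.0, -0.0, 0.0, -0.0623]
   [-6.8, 31.8, 0.0, -0.0, 0.0, -0.0623]
   [-8.7, 31.3, 0.0, -0.0, 0.0, -0.0623]
   [-10.7, 30.7, 0.0, -0.0, 0.0, -0.0623]
   [-12.6, 30.0, 0.0, -0.0, 0.0, -0.0623]
   [-14.4, 29.1, 0.0, -0.0, 0.0, -0.0623]
   [-16.2, 28.2, 0.0, -0.0, 0.0, -0.0623]
(531.2, 247.4, 60, 219.4)
   [0.0, -0.0, 19.0, 0.0, 0.0, 0.0]
   [0.0, -0.0, 19.0, 0.0, 0.0, 0.0]
   [0.0, -0.0, 19.0, 0.0, 0.0, 0.0]
   [0.0, -0.0, 19.0, 0.0, 0.0, 0.0]
   [0.0, -0.0, 19.0, 0.0, 0.0, 0.0]
```

apply_moves(
  rows=[
    [0, 0, -15, 0, 0, 0],
    [0, 0, -20, 0, 0, 0],
    [0, 0, -26, 0, 0, 0],
    [0, 0, -30, 0, 0, 0],
    [13, 29.8, 0, 0, 0, -0.0623],
  ],
)

```text
time: 7.8
tool_pos: [583.3, -241.7, 160.2]
tcp_rot: [-179.8, 0.4, 165.7]
ft_force: [1.4, 0.8, -2.4]
finger_gap: 29.4
grip_force: 79.8
```

apply_moves(
  rows=[
    [11.1, 30.5, 0, 0, 0, -0.0623],
    [9.2, 31.1, 0, 0, 0, -0.0623],
    [7.3, 31.7, 0, 0, 0, -0.0623],
    [5.3, 32, 0, 0, 0, -0.0623],
    [3.3, 32.3, 0, 0, 0, -0.0623],
  ],
)

```text
time: 8.43
tool_pos: [564.9, -76.7, 156.2]
tcp_rot: [-180.0, 0.1, -176.3]
ft_force: [0.6, -0.1, -2.0]
finger_gap: 29.5
grip_force: 79.8
```

apply_moves(
  rows=[
    [1.3, 32.5, 0, 0, 0, -0.0623],
    [-0.8, 32.5, 0, 0, 0, -0.0623],
    [-2.8, 32.4, 0, 0, 0, -0.0623],
    [-4.8, 32.1, 0, 0, 0, -0.0623],
    [-6.8, 31.8, 0, 0, 0, -0.0623],
  ],
)

```text
time: 9.05
tool_pos: [548.6, 85.0, 156.2]
tcp_rot: [-179.9, 0.1, -158.4]
ft_force: [-0.7, -1.1, -1.8]
finger_gap: 29.7
grip_force: 79.8
```

apply_moves(
  rows=[
    [-8.7, 31.3, 0, 0, 0, -0.0623],
    [-10.7, 30.7, 0, 0, 0, -0.0623],
    [-12.6, 30, 0, 0, 0, -0.0623],
    [-14.4, 29.1, 0, 0, 0, -0.0623],
    [-16.2, 28.2, 0, 0, 0, -0.0623],
  ],
)

```text
time: 9.68
tool_pos: [532.1, 246.8, 156.2]
tcp_rot: [-179.9, 0.1, -140.6]
ft_force: [0.3, 0.1, -1.9]
finger_gap: 29.6
grip_force: 79.8
```

```bash
python3 - <<'E'
from h import *
st()
p,d,P=cam("wrist"); save(p,"w3.png"); np.savez("w3.npz",P=P,p=p); st()
fitcell(P,np.array([529.7,246.1]),39.4,(0,-68),27.6)
plan([(531.2,247.4,60,219.4,5)])
E
```

```text
9.68 [532.1 246.8 156.2] [-1.7995e+02  5.0000e-02 -1.4060e+02] [ 0.3  0.1 -1.9] 29.6 79.8
9.72 [531.3 250.5 156.3] [ 1.7994e+02  1.4000e-01 -1.4032e+02] [-1.8  1.5 -1.1] 29.5 79.8
n 2371 y0 0.3  dyaw -0.18 deg z0 0.6
[(-55.0, 0), (-52.5, 0), (-50.0, 0), (-47.5, 0), (-45.0, 0), (-42.5, 0), (-40.0, 0), (-37.5, 15), (-35.0, 166), (-32.5, 150), (-30.0, 143), (-27.5, 148), (-25.0, 139), (-22.5, 141), (-20.0, 150), (-17.5, 134), (-15.0, 142), (-12.5, 138), (-10.0, 137), (-7.5, 140), (-5.0, 141), (-2.5, 135), (0.0, 134), (2.5, 132), (5.0, 129), (7.5, 125), (10.0, 137), (12.5, 124), (15.0, 127), (17.5, 127), (20.0, 134), (22.5, 121), (25.0, 101), (27.5, 139), (30.0, 110), (32.5, 0), (35.0, 0), (37.5, 0), (40.0, 0), (42.5, 0), (45.0, 0), (47.5, 0), (50.0, 0), (52.5, 0)]
centre world (x as guessed) [572.7 193.8]
(531.2, 247.4, 60, 219.4)
   [0.5, -0.5, 19.3, 0.0002, 0.0005, 0.001]
   [0.5, -0.5, 19.3, 0.0002, 0.0005, 0.001]
   [0.4, -0.5, 19.3, 0.0002, 0.0005, 0.001]
   [0.4, -0.5, 19.3, 0.0002, 0.0005, 0.001]
   [0.4, -0.5, 19.3, 0.0002, 0.0005, 0.001]
```

View pics/w3.png

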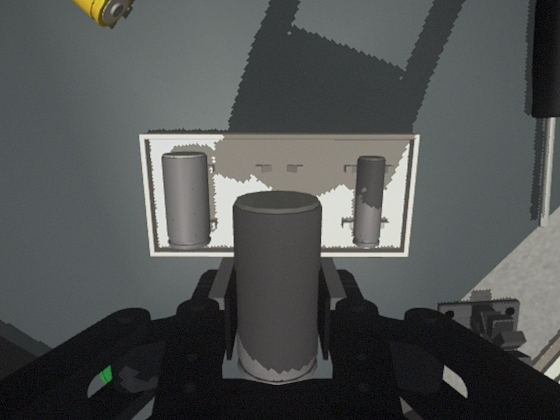

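apply_moves(
  rows=[
    [0, 0, 10, 0, 0, 0],
    [0, 0, 20, 0, 0, 0],
    [0, 0, 25, 0, 0, 0],
    [0, 0, 25, 0, 0, 0],
    [0, 0, 15, 0, 0, 0],
  ],
)

```text
time: 10.35
tool_pos: [530.5, 244.4, 56.8]
tcp_rot: [179.9, -0.2, -140.8]
ft_force: [-1.1, 0.1, -1.4]
finger_gap: 29.6
grip_force: 79.8
```

apply_moves(
  rows=[
    [0, 0, 8, 0, 0, 0],
    [0, 0, 5, 0, 0, 0],
    [0, 0, 0, 0, 0, 0],
    [0, 0, 0, 0, 0, 0],
    [0, 0, 0, 0, 0, 0],
  ],
)

```text
time: 10.98
tool_pos: [532.4, 246.3, 47.5]
tcp_rot: [-180.0, 0.1, -140.7]
ft_force: [-0.2, -0.3, -0.5]
finger_gap: 29.1
grip_force: 79.8
```

```bash
python3 - <<'E'
from h import *
st(); p,d,P=cam("wrist"); st()
m=(np.hypot(P[...,0]-530,P[...,1]-246)<130)&(P[...,2]>12)&(P[...,2]<25)&(p.min(-1)>110)
print(cv2.minAreaRect(P[m][:,:2].astype(np.float32)))
E
```

```text
10.97 [532.4 246.3  47.5] [-1.7998e+02  7.0000e-02 -1.4069e+02] [-0.2 -0.3 -0.5] 29.1 79.8
11.03 [532.2 246.3  47.4] [-1.7998e+02  5.0000e-02 -1.4069e+02] [ 0.   0.1 -0.7] 29.6 79.8
((528.885498046875, 246.05784606933594), (95.14437866210938, 206.7008056640625), 39.219749450683594)
```

apply_moves(
  rows=[
    [0, 1.5, 6, 0, 0, 0],
    [0, 0, 10, 0, 0, 0],
    [0, 0, 9, 0, 0, 0],
    [0, 0, 5, 0, 0, 0],
    [0, 0, 2, 0, 0, 0],
  ],
)

```text
time: 11.65
tool_pos: [530.3, 247.0, 14.8]
tcp_rot: [180.0, -0.1, -140.7]
ft_force: [-9.4, -3.8, 16.1]
finger_gap: 29.6
grip_force: 81.4
```

apply_moves(
  rows=[
    [0, 0, 0, 0, 0, 0],
    [0, 0, 0, 0, 0, 0],
    [0, 0, 0, 0, 0, 0],
    [0, 0, 0, 0, 0, 0],
    [0, 0, 0, 0, 0, 0],
  ],
)

```text
time: 12.28
tool_pos: [530.3, 247.0, 15.0]
tcp_rot: [180.0, -0.1, -140.7]
ft_force: [-4.9, -1.8, 5.0]
finger_gap: 29.7
grip_force: 80.8
```

apply_moves(
  rows=[
    [0, 0, 0, 0, 0, 0],
    [0, 0, 0, 0, 0, 0],
    [0, 0, 0, 0, 0, 0],
    [0, 0, -3, 0, 0, 0],
    [0, 0, -8, 0, 0, 0],
  ],
  fingers=50,
)

```text
time: 12.9
tool_pos: [530.6, 247.1, 25.8]
tcp_rot: [180.0, -0.0, -140.7]
ft_force: [0.1, 0.2, 0.8]
finger_gap: 50.0
grip_force: 0.0
```

apply_moves(
  rows=[
    [0, 0, -20, 0, 0, 0],
    [0, 0, -30, 0, 0, 0],
    [0, 0, -35, 0, 0, 0],
    [0, 0, -30, 0, 0, 0],
    [0, 0, -10, 0, 0, 0],
  ],
)

```text
time: 13.52
tool_pos: [532.7, 248.0, 154.9]
tcp_rot: [-179.9, 0.3, -140.7]
ft_force: [-0.0, -0.6, -1.1]
finger_gap: 50.3
grip_force: 0.0
```

apply_moves(
  rows=[
    [0, 0, 0, 0, 0, 0],
    [0, 0, 0, 0, 0, 0],
    [0, 0, 0, 0, 0, 0],
    [0, 0, 0, 0, 0, 0],
    [0, 0, 0, 0, 0, 0],
  ],
)

```text
time: 14.15
tool_pos: [530.7, 247.2, 150.3]
tcp_rot: [180.0, -0.0, -140.7]
ft_force: [0.1, 0.5, 0.6]
finger_gap: 50.0
grip_force: 0.0
```

```bash
python3 - <<'E'
from h import *
st(); p,d,P=cam("wrist"); save(p,"w4.png")
o=np.array([529.3,246.1])
fitcell(P,o,39.3,(0,0),27.6); fitcell(P,o,39.3,(0,-68),27.6)
# section along tray y through fresh middle
a=np.radians(39.3); X=np.array([np.cos(a),np.sin(a)]); Y=np.array([-X[1],X[0]])
q=P.reshape(-1,3); q=q[~np.isnan(q[:,0])]; lx=(q[:,:2]-o)@X; ly=(q[:,:2]-o)@Y
for y in range(-112,-80,2):
    m=(abs(lx)<12)&(abs(ly-y)<1); print(y,m.sum(),np.median(q[m,2]).round(1) if m.any() else None,end=' | ')
plan([(572.7,193.8,60,219.4,6)])
E
```

```text
14.15 [530.7 247.2 150.3] [ 1.7999e+02 -4.0000e-02 -1.4070e+02] [0.1 0.5 0.6] 50.0 0.0
n 2469 y0 0.0  dyaw 0.01 deg z0 0.5
[(-55.0, 0), (-52.5, 0), (-50.0, 0), (-47.5, 0), (-45.0, 0), (-42.5, 0), (-40.0, 0), (-37.5, 33), (-35.0, 164), (-32.5, 154), (-30.0, 156), (-27.5, 148), (-25.0, 155), (-22.5, 148), (-20.0, 150), (-17.5, 149), (-15.0, 144), (-12.5, 142), (-10.0, 144), (-7.5, 140), (-5.0, 148), (-2.5, 141), (0.0, 137), (2.5, 142), (5.0, 137), (7.5, 137), (10.0, 136), (12.5, 133), (15.0, 137), (17.5, 133), (20.0, 127), (22.5, 141), (25.0, 97), (27.5, 153), (30.0, 97), (32.5, 0), (35.0, 0), (37.5, 0), (40.0, 0), (42.5, 0), (45.0, 0), (47.5, 0), (50.0, 0), (52.5, 0)]
centre world (x as guessed) [529.3 246.1]
n 2471 y0 0.0  dyaw 0.05 deg z0 0.6
[(-55.0, 0), (-52.5, 0), (-50.0, 0), (-47.5, 0), (-45.0, 0), (-42.5, 0), (-40.0, 0), (-37.5, 0), (-35.0, 182), (-32.5, 160), (-30.0, 149), (-27.5, 155), (-25.0, 157), (-22.5, 145), (-20.0, 146), (-17.5, 150), (-15.0, 152), (-12.5, 141), (-10.0, 145), (-7.5, 141), (-5.0, 140), (-2.5, 146), (0.0, 136), (2.5, 145), (5.0, 132), (7.5, 143), (10.0, 132), (12.5, 129), (15.0, 142), (17.5, 131), (20.0, 134), (22.5, 128), (25.0, 109), (27.5, 140), (30.0, 125), (32.5, 5), (35.0, 0), (37.5, 0), (40.0, 0), (42.5, 0), (45.0, 0), (47.5, 0), (50.0, 0), (52.5, 0)]
centre world (x as guessed) [572.3 193.5]
-112 75 1.3 | -110 68 1.5 | -108 0 None | -106 0 None | -104 0 None | -102 65 18.7 | -100 155 18.0 | -98 150 9.9 | -96 78 9.1 | -94 76 8.9 | -92 77 8.8 | -90 2 9.7 | -88 0 None | -86 0 None | -84 6 32.7 | -82 35 34.7 | (572.7, 193.8, 60, 219.4)
   [0.2, -11.3, 15.1, 0.0, -0.0001, -0.0003]
   [0.2, -11.3, 15.1, 0.0, -0.0001, -0.0003]
   [0.2, -11.3, 15.1, 0.0, -0.0001, -0.0003]
   [0.2, -11.3, 15.1, 0.0, -0.0001, -0.0003]
   [0.2, -11.3, 15.1, 0.0, -0.0001, -0.0003]
   [0.3, -11.3, 15.1, 0.0, -0.0001, -0.0003]
```

View pics/w4.png

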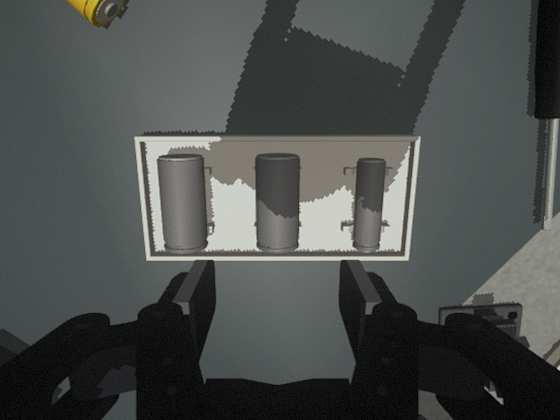

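```bash
python3 - <<'E'
from h import *
plan([(573.8,194.8,60,219.3,5)])
E
```

```text
(573.8, 194.8, 60, 219.3)
   [-0.0, -13.6, 18.1, 0.0, -0.0001, 0.0]
   [-0.0, -13.6, 18.1, 0.0, -0.0001, 0.0]
   [-0.0, -13.6, 18.1, 0.0, -0.0001, 0.0]
   [-0.0, -13.6, 18.1, 0.0, -0.0001, 0.0]
   [-0.0, -13.6, 18.1, 0.0, -0.0001, 0.0]
```

apply_moves(
  rows=[
    [0, -8, 5, 0, 0, 0],
    [0, -16, 15, 0, 0, 0],
    [0, -18, 25, 0, 0, 0],
    [0, -16, 25, 0, 0, 0],
    [0, -10, 18, 0, 0, 0],
  ],
  fingers=46,
)

```text
time: 14.82
tool_pos: [573.8, 192.9, 60.3]
tcp_rot: [180.0, -0.1, -140.8]
ft_force: [-1.1, -0.4, -0.2]
finger_gap: 46.6
grip_force: 0.0
```

apply_moves(
  rows=[
    [0, 0, 10, 0, 0, 0],
    [0, 0, 8, 0, 0, 0],
    [0, 0, 0, 0, 0, 0],
    [0, 0, 0, 0, 0, 0],
    [0, 0, 0, 0, 0, 0],
  ],
)

```text
time: 15.45
tool_pos: [574.5, 195.1, 45.7]
tcp_rot: [-180.0, 0.1, -140.7]
ft_force: [-0.4, -0.7, -0.1]
finger_gap: 46.2
grip_force: 0.0
```

apply_moves(
  rows=[
    [0, 0, 8, 0, 0, 0],
    [0, 0, 10, 0, 0, 0],
    [0, 0, 6, 0, 0, 0],
    [0, 0, 0, 0, 0, 0],
    [0, 0, 0, 0, 0, 0],
  ],
)

```text
time: 16.08
tool_pos: [574.1, 194.6, 20.8]
tcp_rot: [-180.0, -0.0, -140.7]
ft_force: [-0.7, -0.2, 0.7]
finger_gap: 46.2
grip_force: 0.0
```

apply_moves(
  rows=[
    [0, 0, 0, 0, 0, 0],
    [0, 0, 0, 0, 0, 0],
    [0, 0, 0, 0, 0, 0],
    [0, 0, 0, 0, 0, 0],
    [0, 0, 0, 0, 0, 0],
  ],
  fingers=0,
  grip_force=100,
)

```text
time: 16.7
tool_pos: [574.3, 195.1, 21.8]
tcp_rot: [-180.0, 0.1, -140.7]
ft_force: [-3.2, 1.0, 5.6]
finger_gap: 28.7
grip_force: 98.5
```

apply_moves(
  rows=[
    [0, 0, -3, 0, 0, 0],
    [0, 0, -8, 0, 0, 0],
    [0, 0, -20, 0, 0, 0],
    [0, 0, -30, 0, 0, 0],
    [0, 0, -35, 0, 0, 0],
  ],
)

```text
time: 17.32
tool_pos: [573.9, 194.6, 118.7]
tcp_rot: [-180.0, 0.0, -140.7]
ft_force: [0.3, 0.4, -1.0]
finger_gap: 28.7
grip_force: 98.9
```

apply_moves(
  rows=[
    [0, 0, -30, 0, 0, 0],
    [0, 0, -10, 0, 0, 0],
    [0, 0, 0, 0, 0, 0],
    [0, 0, 0, 0, 0, 0],
    [0, 0, 0, 0, 0, 0],
  ],
)

```text
time: 17.95
tool_pos: [573.0, 194.4, 155.0]
tcp_rot: [179.9, -0.1, -140.7]
ft_force: [0.2, -0.2, -1.6]
finger_gap: 28.4
grip_force: 98.9
```

```bash
cat >> h.py <<'E'
def held():
    s=sense(); p,d,P=cam("wrist"); R=Ro.from_euler('xyz',s["tcp_rot"],degrees=True).as_matrix()
    l=(P.reshape(-1,3)-s["tool_pos"])@R; m=(abs(l[:,1])<15)&(l[:,2]>-40)&(l[:,2]<8)&(abs(l[:,0])<50)
    l=l[m]; top=l[abs(l[:,1])<4]
    for x in range(-40,41,5):
        k=abs(top[:,0]-x)<2.5
        if k.sum()>3: print(x,k.sum(),np.median(top[k,2]).round(1), end=' | ')
    print("x range",np.percentile(l[:,0],[0,.5,99.5,100]).round(1)); 
    return p
E
python3 - <<'E'
from h import *
st(); p=held(); save(p,"w5.png"); np.save("p5.npy",p)
s=sense(); 
plan([(585,-269,135,162.3,18)])
E
```

```text
17.95 [573.  194.4 155. ] [ 1.7993e+02 -1.5000e-01 -1.4069e+02] [ 0.2 -0.2 -1.6] 28.4 98.9
-30 130 -21.9 | -25 227 -21.6 | -20 246 -22.2 | -15 253 -22.0 | -10 266 -22.0 | -5 274 -22.1 | 0 286 -22.1 | 5 297 -22.0 | 10 303 -22.0 | 15 313 -22.0 | 20 308 -22.1 | 25 319 -22.1 | 30 330 -22.1 | 35 684 -19.9 | x range [-30.9 -29.4  37.3  37.5]
(585, -269, 135, 162.3)
   [15.8, -20.3, 1.1, -0.0, -0.0001, 0.0553]
   [14.7, -21.2, 1.1, -0.0, -0.0001, 0.0553]
   [13.5, -22.0, 1.1, -0.0, -0.0001, 0.0553]
   [12.2, -22.7, 1.1, -0.0, -0.0001, 0.0553]
   [11.0, -23.3, 1.1, -0.0, -0.0001, 0.0553]
   [9.7, -23.9, 1.1, -0.0, -0.0001, 0.0553]
   [8.3, -24.4, 1.1, -0.0, -0.0001, 0.0553]
   [7.0, -24.8, 1.1, -0.0, -0.0001, 0.0553]
   [5.6, -25.1, 1.1, -0.0, -0.0001, 0.0553]
   [4.2, -25.4, 1.1, -0.0, -0.0001, 0.0553]
   [2.8, -25.6, 1.1, -0.0, -0.0001, 0.0553]
   [1.4, -25.7, 1.1, -0.0, -0.0001, 0.0553]
   [-0.1, -25.8, 1.1, -0.0, -0.0001, 0.0553]
   [-1.5, -25.7, 1.1, -0.0, -0.0001, 0.0553]
   [-2.9, -25.6, 1.1, -0.0, -0.0001, 0.0553]
   [-4.3, -25.4, 1.1, -0.0, -0.0001, 0.0553]
   [-5.7, -25.1, 1.1, -0.0, -0.0001, 0.0553]
   [-7.1, -24.8, 1.1, -0.0, -0.0001, 0.0553]
```

View pics/w5.png

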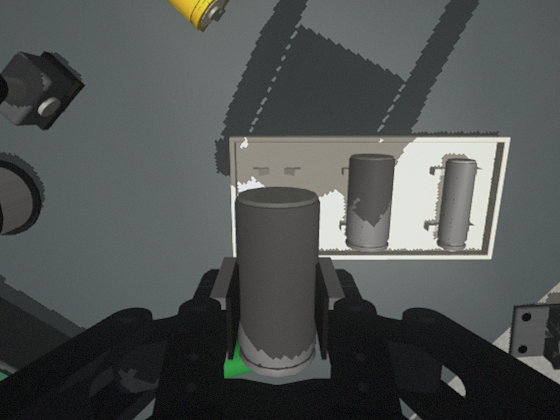

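```bash
python3 - <<'E'
from h import *
plan([(615.5,-279.1,130,162.3,19)])
E
```

```text
(615.5, -279.1, 130, 162.3)
   [14.1, -20.7, 1.3, -0.0, -0.0001, 0.0524]
   [13.0, -21.4, 1.3, -0.0, -0.0001, 0.0524]
   [11.8, -22.1, 1.3, -0.0, -0.0001, 0.0524]
   [10.7, -22.6, 1.3, -0.0, -0.0001, 0.0524]
   [9.5, -23.2, 1.3, -0.0, -0.0001, 0.0524]
   [8.2, -23.6, 1.3, -0.0, -0.0001, 0.0524]
   [7.0, -24.0, 1.3, -0.0, -0.0001, 0.0524]
   [5.7, -24.4, 1.3, -0.0, -0.0001, 0.0524]
   [4.4, -24.6, 1.3, -0.0, -0.0001, 0.0524]
   [3.1, -24.8, 1.3, -0.0, -0.0001, 0.0524]
   [1.8, -25.0, 1.3, -0.0, -0.0001, 0.0524]
   [0.5, -25.0, 1.3, -0.0, -0.0001, 0.0524]
   [-0.8, -25.0, 1.3, -0.0, -0.0001, 0.0524]
   [-2.1, -24.9, 1.3, -0.0, -0.0001, 0.0524]
   [-3.4, -24.8, 1.3, -0.0, -0.0001, 0.0524]
   [-4.7, -24.6, 1.3, -0.0, -0.0001, 0.0524]
   [-6.0, -24.3, 1.3, -0.0, -0.0001, 0.0524]
   [-7.2, -24.0, 1.3, -0.0, -0.0001, 0.0524]
   [-8.5, -23.5, 1.3, -0.0, -0.0001, 0.0524]
```

apply_moves(
  rows=[
    [14.1, -20.7, 1, 0, 0, 0.0524],
    [13, -21.4, 1, 0, 0, 0.0524],
    [11.8, -22.1, 1, 0, 0, 0.0524],
    [10.7, -22.6, 1, 0, 0, 0.0524],
    [9.5, -23.2, 1, 0, 0, 0.0524],
  ],
)

```text
time: 18.62
tool_pos: [584.7, 69.1, 151.0]
tcp_rot: [180.0, -0.1, -155.8]
ft_force: [-0.6, 0.3, -1.0]
finger_gap: 28.8
grip_force: 99.0
```

apply_moves(
  rows=[
    [8.2, -23.6, 1, 0, 0, 0.0524],
    [7, -24, 1, 0, 0, 0.0524],
    [5.7, -24.4, 1, 0, 0, 0.0524],
    [4.4, -24.6, 1, 0, 0, 0.0524],
    [3.1, -24.8, 1, 0, 0, 0.0524],
  ],
)

```text
time: 19.25
tool_pos: [595.8, -55.4, 146.0]
tcp_rot: [180.0, -0.1, -170.8]
ft_force: [0.3, -0.2, -0.8]
finger_gap: 28.6
grip_force: 99.0
```

apply_moves(
  rows=[
    [1.8, -25, 1, 0, 0, 0.0524],
    [0.5, -25, 1, 0, 0, 0.0524],
    [-0.8, -25, 1, 0, 0, 0.0524],
    [-2.1, -24.9, 1, 0, 0, 0.0524],
    [-3.4, -24.8, 1, 0, 0, 0.0524],
  ],
)

```text
time: 19.88
tool_pos: [607.3, -180.4, 141.3]
tcp_rot: [180.0, -0.0, 174.1]
ft_force: [0.6, 0.8, -1.1]
finger_gap: 28.7
grip_force: 98.9
```

apply_moves(
  rows=[
    [-4.7, -24.6, 2, 0, 0, 0.0524],
    [-6, -24.3, 2, 0, 0, 0.0524],
    [-7.2, -24, 2, 0, 0, 0.0524],
    [-8.5, -23.5, 2, 0, 0, 0.0524],
    [0, 0, 0, 0, 0, 0],
  ],
)

```text
time: 20.5
tool_pos: [615.9, -281.4, 133.4]
tcp_rot: [-180.0, -0.0, 162.0]
ft_force: [0.5, 0.6, -2.4]
finger_gap: 28.5
grip_force: 99.0
```

apply_moves(
  rows=[
    [0, 0, 0, 0, 0, 0],
    [0, 0, 0, 0, 0, 0],
    [0, 0, 0, 0, 0, 0],
    [0, 0, 0, 0, 0, 0],
    [0, 0, 0, 0, 0, 0],
  ],
)

```text
time: 21.12
tool_pos: [616.3, -278.7, 133.9]
tcp_rot: [-180.0, 0.0, 162.3]
ft_force: [-0.6, 0.4, -1.4]
finger_gap: 28.8
grip_force: 99.0
```

```bash
cat >> h.py <<'E'
def inbay():
    s=sense(); a=np.radians(-17.7); X=np.array([np.cos(a),np.sin(a)]); Y=np.array([-X[1],X[0]])
    v=s["tool_pos"][:2]-[583.1,-268.7]; f=s["ft_force"][:2]
    print("hand in bay x %.1f y %.1f z %.1f yaw %.2f  Fx %.1f Fy %.1f Fz %.1f"%(v@X,v@Y,s["tool_pos"][2],s["tcp_rot"][2],f@X,f@Y,s["ft_force"][2]))
E
python3 - <<'E'
from h import *
st(); inbay(); p=held(); p,d,P=cam("wrist"); save(p,"w6.png")
o=np.array([583.1,-268.7]); a=np.radians(-17.7); X=np.array([np.cos(a),np.sin(a)]); Y=np.array([-X[1],X[0]])
q=P.reshape(-1,3); q=q[~np.isnan(q[:,0])]; lx=(q[:,:2]-o)@X; ly=(q[:,:2]-o)@Y
m=(q[:,2]>77)&(q[:,2]<84)&(abs(ly)<25)&(lx<0)&(lx>-40)
print("slider head",np.percentile(lx[m],[2,98]).round(1),np.percentile(ly[m],[2,98]).round(1),m.sum())
E
```

```text
21.12 [ 616.3 -278.7  133.9] [-1.8000e+02  1.0000e-02  1.6228e+02] [-0.6  0.4 -1.4] 28.8 99.0
hand in bay x 34.7 y 0.6 z 133.9 yaw 162.28  Fx -0.7 Fy 0.2 Fz -1.4
-30 130 -21.9 | -25 221 -21.4 | -20 255 -22.1 | -15 242 -22.1 | -10 264 -22.1 | -5 273 -22.1 | 0 284 -22.1 | 5 299 -22.1 | 10 303 -22.0 | 15 302 -22.1 | 20 318 -22.0 | 25 319 -22.1 | 30 325 -22.1 | 35 686 -19.7 | x range [-30.9 -29.5  37.2  37.5]
slider head [-17.9  -8.7] [-12.2  12.2] 898
```

View pics/w6.png

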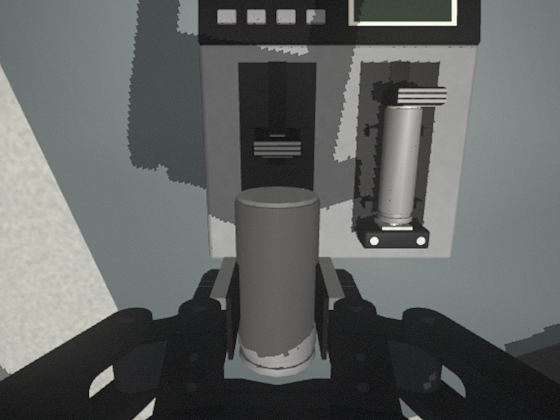

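apply_moves(
  rows=[
    [0, -0.5, 8, 0, 0, 0],
    [0, 0, 16, 0, 0, 0],
    [0, 0, 18, 0, 0, 0],
    [0, 0, 12, 0, 0, 0],
    [0, 0, 4, 0, 0, 0],
  ],
)

```text
time: 21.85
tool_pos: [615.1, -278.8, 73.7]
tcp_rot: [180.0, -0.2, 162.3]
ft_force: [0.2, 0.7, -1.1]
finger_gap: 28.4
grip_force: 99.0
```

apply_moves(
  rows=[
    [0, 0, 0, 0, 0, 0],
    [0, 0, 0, 0, 0, 0],
    [0, 0, 0, 0, 0, 0],
    [0, 0, 0, 0, 0, 0],
    [0, 0, 0, 0, 0, 0],
  ],
)

```text
time: 22.48
tool_pos: [616.1, -279.4, 76.0]
tcp_rot: [-180.0, 0.0, 162.3]
ft_force: [-1.1, -0.6, -1.2]
finger_gap: 28.7
grip_force: 99.0
```

```bash
python3 -c "
from h import *
inbay()"
```

```text
hand in bay x 34.7 y -0.2 z 76.0 yaw 162.26  Fx -0.9 Fy -0.9 Fz -1.2
```

apply_moves(
  rows=[
    [3, 0, 0, 0, 0, 0],
    [3, 0, 0, 0, 0, 0],
    [4, 0, 0, 0, 0, 0],
    [4, 0, 0, 0, 0, 0],
    [4, 0, 0, 0, 0, 0],
  ],
)

```text
time: 23.1
tool_pos: [599.1, -273.9, 76.0]
tcp_rot: [-180.0, 0.1, 162.3]
ft_force: [5.2, -1.6, -3.0]
finger_gap: 28.7
grip_force: 99.0
```

apply_moves(
  rows=[
    [4, 0, 0, 0, 0, 0],
    [4, 0, 0, 0, 0, 0],
    [4, 0, 0, 0, 0, 0],
    [3, 0, 0, 0, 0, 0],
    [3, 0, 0, 0, 0, 0],
  ],
)

```text
time: 23.72
tool_pos: [582.3, -268.6, 76.2]
tcp_rot: [-180.0, 0.1, 162.3]
ft_force: [5.6, -1.3, -4.0]
finger_gap: 28.5
grip_force: 99.0
```

apply_moves(
  rows=[
    [0, 0, 0, 0, 0, 0],
    [0, 0, 0, 0, 0, 0],
    [0, 0, 0, 0, 0, 0],
    [0, 0, 0, 0, 0, 0],
    [0, 0, 0, 0, 0, 0],
  ],
)

```text
time: 24.35
tool_pos: [582.5, -268.6, 76.2]
tcp_rot: [-180.0, 0.1, 162.3]
ft_force: [6.9, -1.5, -4.7]
finger_gap: 28.5
grip_force: 99.0
```

```bash
python3 -c "
from h import *
inbay(); held(); p,d,P=cam('wrist'); save(p,'w7.png')
o=np.array([583.1,-268.7]); a=np.radians(-17.7); X=np.array([np.cos(a),np.sin(a)]); Y=np.array([-X[1],X[0]])
q=P.reshape(-1,3); q=q[~np.isnan(q[:,0])]; lx=(q[:,:2]-o)@X; ly=(q[:,:2]-o)@Y
m=(q[:,2]>77)&(q[:,2]<84)&(abs(ly)<25)&(lx<-36)&(lx>-60)
print('head',np.percentile(lx[m],[2,98]).round(1),m.sum())
"
```

```text
hand in bay x -0.6 y -0.1 z 76.2 yaw 162.26  Fx 7.1 Fy 0.6 Fz -4.7
-30 120 -22.2 | -25 235 -21.7 | -20 247 -22.2 | -15 251 -22.3 | -10 267 -22.1 | -5 270 -22.1 | 0 292 -22.0 | 5 297 -22.0 | 10 302 -21.9 | 15 308 -21.9 | 20 314 -21.8 | 25 316 -21.8 | 30 326 -21.8 | 35 583 -20.5 | 40 274 -5.2 | x range [-30.8 -29.3  45.8  46. ]
head [-46.4 -37.5] 1825
```

apply_moves(
  rows=[
    [0.8, 0, 2, 0, 0, 0],
    [0, 0, 4, 0, 0, 0],
    [0, 0, 5, 0, 0, 0],
    [0, 0, 5, 0, 0, 0],
    [0, 0, 3, 0, 0, 0],
  ],
)

```text
time: 25.08
tool_pos: [582.7, -269.0, 58.5]
tcp_rot: [-180.0, 0.2, 162.3]
ft_force: [5.8, -2.3, 2.9]
finger_gap: 28.8
grip_force: 99.2
```

apply_moves(
  rows=[
    [0, 0, 1, 0, 0, 0],
    [0, 0, 0, 0, 0, 0],
    [0, 0, 0, 0, 0, 0],
    [0, 0, 0, 0, 0, 0],
    [0, 0, 0, 0, 0, 0],
  ],
)

```text
time: 25.7
tool_pos: [582.6, -269.0, 57.6]
tcp_rot: [-180.0, 0.2, 162.3]
ft_force: [6.9, -2.1, 1.3]
finger_gap: 28.7
grip_force: 99.1
```

```bash
python3 -c "
from h import *
inbay(); held()"
```

```text
hand in bay x -0.4 y -0.4 z 57.6 yaw 162.26  Fx 7.2 Fy 0.1 Fz 1.3
-30 126 -21.9 | -25 230 -21.5 | -20 244 -22.0 | -15 248 -22.1 | -10 262 -22.1 | -5 274 -22.0 | 0 283 -22.1 | 5 294 -22.0 | 10 299 -22.1 | 15 307 -22.1 | 20 315 -22.1 | 25 320 -22.2 | 30 322 -22.3 | 35 334 -21.9 | 40 367 -23.9 | x range [-48.7 -45.9  46.1  46.3]
```

apply_moves(
  rows=[
    [0, 0, 1, 0, 0, 0],
    [0, 0, 1, 0, 0, 0],
    [0, 0, 1, 0, 0, 0],
    [0, 0, 0, 0, 0, 0],
    [0, 0, 0, 0, 0, 0],
  ],
)

```text
time: 26.38
tool_pos: [583.0, -269.0, 55.5]
tcp_rot: [-180.0, 0.3, 162.3]
ft_force: [4.3, -1.7, 6.1]
finger_gap: 28.4
grip_force: 99.9
```

```bash
python3 -c "
from h import *
inbay()"
```

```text
hand in bay x 0.0 y -0.4 z 55.5 yaw 162.27  Fx 4.6 Fy -0.3 Fz 6.1
```

apply_moves(
  rows=[
    [-0.6, 0, 0, 0, 0, 0],
    [-0.6, 0, 0.5, 0, 0, 0],
    [-0.6, 0, 0, 0, 0, 0],
    [0, 0, 0, 0, 0, 0],
    [0, 0, 0, 0, 0, 0],
  ],
)

```text
time: 27.0
tool_pos: [584.4, -268.9, 54.9]
tcp_rot: [180.0, 0.2, 162.3]
ft_force: [3.8, 2.5, 8.2]
finger_gap: 28.7
grip_force: 100.0
```

```bash
python3 -c "
from h import *
inbay(); held()"
```

```text
hand in bay x 1.3 y 0.2 z 54.9 yaw 162.28  Fx 2.9 Fy 3.5 Fz 8.2
-40 40 -8.0 | -30 133 -21.8 | -25 229 -21.5 | -20 236 -22.1 | -15 256 -22.0 | -10 262 -22.1 | -5 280 -22.0 | 0 282 -22.2 | 5 296 -22.1 | 10 300 -22.2 | 15 310 -22.2 | 20 313 -22.2 | 25 314 -22.3 | 30 334 -22.2 | 35 286 -22.2 | 40 366 -26.5 | x range [-46.  -43.7  46.1  46.3]
```

Seated on the saddles; release and rise.

apply_moves(
  rows=[
    [0, 0, 0, 0, 0, 0],
    [0, 0, 0, 0, 0, 0],
    [0, 0, 0, 0, 0, 0],
    [0, 0, 0, 0, 0, 0],
    [0, 0, 0, 0, 0, 0],
  ],
  fingers=48,
)

```text
time: 27.68
tool_pos: [582.5, -268.7, 52.1]
tcp_rot: [180.0, -0.0, 162.3]
ft_force: [-0.8, 0.1, 0.0]
finger_gap: 47.5
grip_force: 0.0
```

apply_moves(
  rows=[
    [0, 0, -5, 0, 0, 0],
    [0, 0, -15, 0, 0, 0],
    [0, 0, -30, 0, 0, 0],
    [0, 0, -30, 0, 0, 0],
    [0, 0, -15, 0, 0, 0],
  ],
)

```text
time: 28.3
tool_pos: [584.0, -269.4, 150.9]
tcp_rot: [-179.9, 0.2, 162.3]
ft_force: [-0.7, -1.0, 0.6]
finger_gap: 47.9
grip_force: 0.0
```

apply_moves(
  rows=[
    [-2, 0, -5, 0, 0, 0],
    [0, 0, 0, 0, 0, 0],
    [0, 0, 0, 0, 0, 0],
    [0, 0, 0, 0, 0, 0],
    [0, 0, 0, 0, 0, 0],
  ],
)

```text
time: 28.92
tool_pos: [584.3, -269.2, 151.6]
tcp_rot: [180.0, -0.1, 162.3]
ft_force: [0.3, -0.8, 1.0]
finger_gap: 48.2
grip_force: 0.0
```

```bash
python3 - <<'E'
from h import *
inbay(); p,d,P=cam("wrist"); save(p,"w8.png")
fitcell(P,np.array([583.1,-268.7]),-17.7,(0,0),60.6)
E
```

```text
hand in bay x 1.3 y -0.1 z 151.6 yaw 162.26  Fx 0.6 Fy -0.7 Fz 1.0
n 3164 y0 -0.4  dyaw -0.11 deg z0 0.8
[(-55.0, 0), (-52.5, 0), (-50.0, 0), (-47.5, 0), (-45.0, 175), (-42.5, 217), (-40.0, 190), (-37.5, 179), (-35.0, 152), (-32.5, 198), (-30.0, 204), (-27.5, 200), (-25.0, 186), (-22.5, 195), (-20.0, 192), (-17.5, 190), (-15.0, 186), (-12.5, 193), (-10.0, 184), (-7.5, 178), (-5.0, 185), (-2.5, 183), (0.0, 179), (2.5, 168), (5.0, 181), (7.5, 170), (10.0, 166), (12.5, 181), (15.0, 168), (17.5, 167), (20.0, 169), (22.5, 166), (25.0, 130), (27.5, 183), (30.0, 148), (32.5, 5), (35.0, 0), (37.5, 0), (40.0, 0), (42.5, 0), (45.0, 0), (47.5, 0), (50.0, 0), (52.5, 0)]
centre world (x as guessed) [ 583.  -269.1]
```

View pics/w8.png

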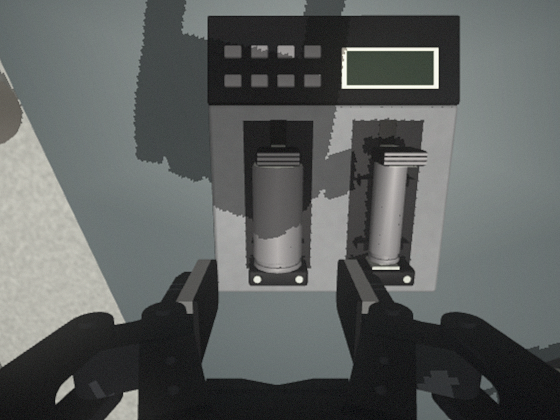

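```bash
python3 -c "
from h import *
print(job.hand_in())"
```

```text
the job is handed in; nothing more can be done
None
```

The job is handed in at about 29 s of the 69 s allowed. The last depth check showed the fresh cell home in bay 1 with its slider closed on it. The spent cell lies in the middle groove, and nothing else was touched as far as I could see; the judge returned no verdict.

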